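# Load a handle blank into the sloping carving cradle

### The job

Take the turned wooden handle blank from its rest and lay it in the sloping V of the carving cradle, plain end down the slope and thin tenon pointing up. Then push it down under the bridge until its plain end bears firmly on the back stop, and leave it lying fully home, in contact with both flanks and the stop. Leave the brush, awl and paint tub where they are.

Things in the scene. Friction and masses are not known exactly. Their poses are not given: they have to be found in the camera images.
- blank_center (a point): The handle blank: a plain wooden cylinder 44 mm in diameter and 150 mm long, with a thinner round tenon (24 mm diameter, 20 mm long) on one end; about 160 g. This point is on its axis, midway along the 150 mm body. Its x axis runs along the blank towards the tenon. At the start it lies level in the rest, its axis 61 mm above the table, tenon away from the robot.
- blank_end (a point): Centre of the blank's plain end face, 75 mm from blank_center along -x; x axis towards the tenon.
- tenon_end (a point): Centre of the tenon's end face, 95 mm from blank_center along +x.
- blank: The same handle blank as a whole; its origin is at blank_center.
- rest: Fixed plywood rest on which the blank starts: a board 150 x 80 mm, 12 mm thick, with two V notches, each 12 mm thick, 55 mm either side of its middle along x and no higher than 51 mm; between the notches the blank is free underneath down to the board. It may stand left or right of the cradle. Origin: under its centre.
- cradle: Fixed plywood carving cradle: base board 190 x 130 mm, 12 mm thick, carrying the sloping V. Origin: under the centre of the board. It may stand left or right, turned up to 0.35 rad.
- vee: The cradle's V trough, sloping 28 degrees, low end towards the robot. Origin: on the bottom line of the V at the back stop's face (35 mm above the table). x runs up the slope along the trough, z square to it out of its open side, y to the left. It spans x = 0 to 140 mm and is open at its top end. Friction normally keeps the blank from sliding down by itself.
- flank_left: Left flank (+y) of the V: a plywood face at 45 degrees, 140 mm long, its top edge only 19 mm above the bottom line (z of vee), well below the axis of a seated blank. Origin and axes as vee.
- flank_right: Right flank (-y) of the V, the mirror image. Origin and axes as vee.
- back_stop: Back stop: a fixed upright wooden plate across the low end of the V, 70 mm wide, from z = -15 to 60 mm of vee, its face at x = 0 of vee. Origin and axes as vee.
- seat (a point): The point on the back stop's face where the centre of the blank's plain end sits when fully home: x = 0, y = 0, z = 31 mm of vee. Axes as vee.
- brush: Bystander: flat brush lying loose between rest and cradle, along x, less than 40 mm high. Origin: under its middle.
- awl: Bystander: awl with a round handle, lying loose at the left of the work, along x.
- tub: Bystander: paint tub with a lid, 72 mm diameter, 85 mm high, loose, beyond the work. Origin: centre of its underside.
- bridge (a point): Middle of the underside of the steel bridge that crosses the trough at x = 18 to 38 mm of vee, 64 mm above the bottom line (z of vee); its top is at z = 74 mm, its wooden posts at y = 30 to 42 mm either side. A seated blank's axis is at z = 31 mm, so it passes 11 mm under the bridge. Axes as vee.
There are look-alikes about, which are no part of the job. There is more than one size of the blank; the job needs the largest.

How it is judged:
On the way, in this order (a step that is already met when the one before it is completed fails the run):
1. the blank lies along the V, its plain end still 10 to 60 mm short of the stop (x of blank_end in the frame of seat between 0.01 and 0.06 m and y of blank_end in the frame of seat between -0.01 and 0.01 m and z of blank_end in the frame of seat between -0.01 and 0.01 m and angle between the x axis of blank_center and the x axis of vee, either way round below 0.2 rad).
2. the plain end is pressed on the back stop with more than 1.5 N (contact force between blank and back_stop above 1.5 N and x of blank_end in the frame of seat below 0.004 m).
At the end, for the whole second after the job is handed in: The blank lies still in the V, touching both flanks (over 0.05 N on each), in line with the trough within 2 degrees, its plain end within 2 mm of the back stop and centred within 4 mm (x of blank_end in the frame of seat between -0.003 and 0.002 m and distance between blank_end and seat below 0.004 m and angle between the x axis of blank_center and the x axis of vee, either way round below 0.035 rad and contact force between blank and flank_left above 0.05 N and contact force between blank and flank_right above 0.05 N and linear speed of blank below 0.01 m/s).
It fails at once if the brush is moved more than 20 mm (distance of brush from where it was at the start of the episode above 0.02 m).
It fails at once if the awl is moved more than 20 mm (distance of awl from where it was at the start of the episode above 0.02 m).
It fails at once if the paint tub is moved more than 20 mm (distance of tub from where it was at the start of the episode above 0.02 m).
It also fails if it takes over 56 s, if anything falls off the work surface, if the arm or the gripper's body presses on something with over 40 N, if the wrist force passes 120 N, or if a joint passes its speed limit or range.

### The arm

A 6-joint arm with a two-finger parallel gripper is mounted at the origin on the work surface. World frame = base frame: x ahead of the robot, y to its left, z up, the work surface at z = 0. Lengths are in m, angles in rad, forces in N, time in s.
With the tool pointing down it reaches from about 0.2 to 0.875 m from the base axis. Payload 3.4 kg.
Tool frame: the origin (TCP) lies at the very end of the fingers, on their centre line; the grasp point (between the pads) lies 19 mm behind it; z points along the fingers, y is the line along which they close (so a half turn about z gives the same grasp; the last joint's range is limited). The gripper opens to 94 mm and grips with 3 to 60 N. Pads are 16 mm wide; open, the fingers measure 119 mm over their backs; the gripper's body (75 mm by 177 mm) begins 78 mm behind the grasp point.
Start: joints at [-1.235, 0.276, 1.505, -0, 1.361, -0.121], TCP at [0.254, -0.516, 0.205] pointing down, gripper open.
Joint ranges: [-2.89, 2.89], [-0.75, 2.08], [0.22, 2.7], [-1.18, 4.32], [0.11, 2.71], [-2.7, 2.7]. Speed limits (rad/s): [2.57, 2.57, 3.14, 3.14, 3.14, 3.14].

### API

Orientations are given as a unit quaternion [x, y, z, w].
In Python, from cell import ctrl, eyes gives the robot as it stands.
- The arm moves only by the tool step_arm, never from a script. Its argument "moves" is a list of rows, each an object of numbers: "x", "y", "z": the shift along the tool's x, y, z in mm; "wx", "wy", "wz": the turn, a rotation vector about the tool's x, y, z in rad. In form: [{"x": .., "y": .., "z": .., "wx": .., "wy": .., "wz": ..}, ...]. A call has 1 to 10 rows; each row shifts and turns the commanded pose from where the row before left it, along the tool's axes as they then stand; what a row does not reach is not made up. A row lasts 1/10 s, in which the tool goes at most 50 mm and 8.59 degrees, less where a joint would pass 70% of its speed; a pose out of reach is approached as far as the arm can. A call is refused whole if a number of a shift passes 50 or a number of a turn 0.15, either way. A call with a gripper value outside its range is refused whole. "fingers" is the finger opening in mm, from 0 to 94, set as the call begins (left out, the last holds). The fingers move at their own pace and stop on an object; the grip force is fixed at half the most. Time passes only in rows, so rows that do not move let the fingers close. It gives the time, the measured TCP pose, the force, the opening and the grip force at its end, in the units of the state.
- ctrl.get_obs(): the state, without advancing time (a new reading comes with each control period).
- eyes.capture(name): name is "side" or "top"; returns a dict with "pixels" (480x640x3 uint8, blue, green, red), "fx", "fy", "cx", "cy" (pixels), "extrinsics" (4x4, takes a point from camera to world coordinates). Camera axes: x right, y down, z forward; pixel columns grow to the right and rows downward; lengths in m; the calibration is good to about 2 mm. A picture is of the moment at which its call begins. There is no depth.
- ctrl.finish_job(): hands the job in; it is judged then, once.
The state is a dict: "clock": time; "qpos": joint angles; "joint_velocities": joint speeds; "tau": joint torques, N m; "tool_pos": TCP position; "tcp_rot": TCP orientation; "contact_force": force on the tool from outside, world axes, zero at the start; "torque": the same for the moment, N m; "grip_width": finger opening in m; "finger_force": force on a finger pad.
Only numpy, scipy, OpenCV 4.12 (cv2) and the standard library are available. Lean on these libraries where they do the work, as an engineer would, in place of code of your own. Each camera call takes 0.05 s, during which the arm holds its last target. There are 200 camera calls.

## Working session

There is one attempt and no reset: what is moved stays moved. The work goes in short steps, Python scripts to look and compute and a tool call to move; the robot and the scene stay as the last step left them, time stands still between calls to the robot, and variables do not carry over. Pictures are saved under pics/ and viewed, at most 10 in all, crops included, and the job is handed in when it is done.

Besides the shell and the picture viewer there is one more tool, called after "Call:" as name(argument=value, ...), one argument or row to a line, values as JSON. step_arm: Moves the arm, as the interface text tells. Its arguments: {"type":"object","properties":{"moves":{"type":"array","items":{"type":"object","properties":{"x":{"type":"number"},"y":{"type":"number"},"z":{"type":"number"},"wx":{"type":"number"},"wy":{"type":"number"},"wz":{"type":"number"}}}},"fingers":{"type":"number"}},"required":["moves"]}

```bash
ls; mkdir -p pics; cat > h.py <<'E'
import numpy as np, cv2
from cell import ctrl, eyes
def cap(n,f=None):
    c=eyes.capture(n)
    if f: cv2.imwrite('pics/'+f,c['pixels'])
    return c
def ray(c,u,v,z):
    T=np.array(c['extrinsics']); d=T[:3,:3]@np.array([(u-c['cx'])/c['fx'],(v-c['cy'])/c['fy'],1]); o=T[:3,3]
    return o+d*(z-o[2])/d[2]
def proj(c,p):
    T=np.array(c['extrinsics']); q=T[:3,:3].T@(np.array(p)-T[:3,3]); return np.array([c['fx']*q[0]/q[2]+c['cx'],c['fy']*q[1]/q[2]+c['cy']])
E
python3 - <<'E'
from h import *
for n in('top','side'):
    c=cap(n,n+'0.png'); print(n,c['fx'],c['cx'],c['cy'],np.round(c['extrinsics'],3))
print(ctrl.get_obs())
E
```

```text
pics
top 467.1065894223531 321.8832577657874 235.13372566296675 [[-0.023 -0.989  0.143  0.388]
 [-0.999  0.026  0.023  0.086]
 [-0.027 -0.143 -0.989  1.   ]
 [ 0.     0.     0.     1.   ]]
side 450.05375191604423 314.2183273186463 248.40851387506117 [[-0.894 -0.33   0.302  0.297]
 [-0.448  0.642 -0.623  0.59 ]
 [ 0.012 -0.692 -0.722  0.668]
 [ 0.     0.     0.     1.   ]]
{'clock': 0.1, 'qpos': array([-1.23500189e+00,  2.76475282e-01,  1.50595998e+00, -3.26908434e-05,
        1.36069512e+00, -1.21013838e-01]), 'joint_velocities': array([ 7.25651402e-05, -1.50471433e-03, -2.87526690e-03, -1.11664691e-04,
       -1.59237615e-05,  6.48308129e-04]), 'tau': array([ 1.47934545e-03, -4.05454481e+01, -2.37779528e+01,  7.03026820e-02,
        2.98932823e-02, -4.60361264e-05]), 'tool_pos': array([ 0.25343814, -0.51558674,  0.20474199]), 'tcp_rot': array([ 9.74027914e-01,  2.26426660e-01, -9.83015696e-05, -7.62725003e-04]), 'contact_force': array([-0.16035965,  0.89528685,  0.18761668]), 'torque': array([-0.046221  , -0.0171926 ,  0.00580932]), 'finger_force': 0.0, 'grip_width': 0.09403744683991352}
```

View pics/top0.png

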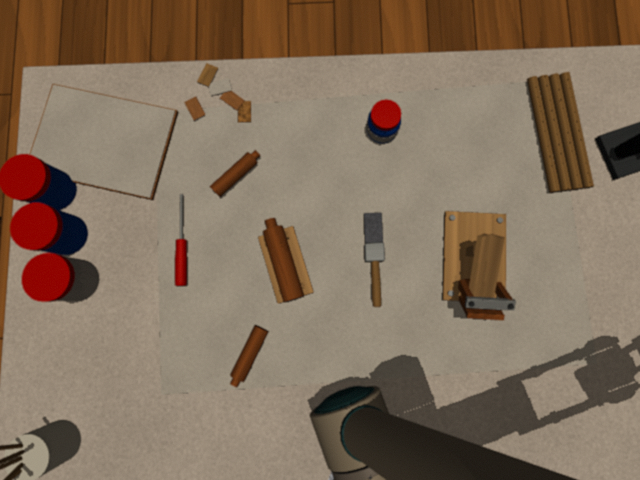

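View pics/side0.png

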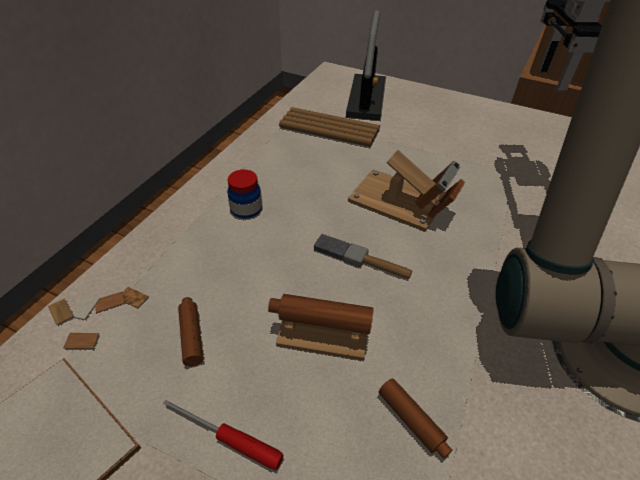

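The top view shows the blank on its rest, with the tenon at (270,222) and the plain end at (292,298). The cradle is at (480,265) with its bridge at (490,303) and the trough rising away from the robot. The brush is at (375,260), the awl at (181,240) and the tub at (384,118). I'll enlarge the cradle and the blank.

```bash
python3 - <<'E'
from h import *
t=cv2.imread('pics/top0.png'); s=cv2.imread('pics/side0.png')
a=cv2.resize(t[200:330,430:530],None,fx=4,fy=4,interpolation=cv2.INTER_CUBIC)
b=cv2.resize(s[140:240,340:480],None,fx=4,fy=4,interpolation=cv2.INTER_CUBIC)[:,:400]
b=cv2.resize(s[140:240,370:470],None,fx=4,fy=4,interpolation=cv2.INTER_CUBIC)
o=np.zeros((520,800,3),np.uint8);o[:,:400]=a;o[:400,400:]=b
cv2.imwrite('pics/crop.png',o)
c=cap('top')
hsv=cv2.cvtColor(c['pixels'],cv2.COLOR_BGR2HSV)
for p in((283,265),(275,235),(300,280),(305,270),(330,330)): print(p,hsv[p[1],p[0]])
m=cv2.inRange(hsv,(3,125,30),(13,220,170)); m[:, :255]=0;m[:,320:]=0;m[:205]=0;m[310:]=0
m=cv2.morphologyEx(m,cv2.MORPH_OPEN,np.ones((3,3)))
k=max(cv2.findContours(m,0,2)[0],key=cv2.contourArea)
P=k[:,0,:].astype(float);print(cv2.contourArea(k),cv2.minAreaRect(k),cv2.boundingRect(k))
# points on the axis height plane
W=np.array([ray(c,u,v,.061)[:2] for u,v in P])
r=cv2.minAreaRect((W*1000).astype(np.float32));print(r)
print(cv2.boxPoints(r))
E
```

```text
(283, 265) [ 12 203 113]
(275, 235) [ 12 205 107]
(300, 280) [ 17 146 117]
(305, 270) [ 16 146 152]
(330, 330) [ 18  51 146]
1469.0 ((281.3189392089844, 258.7085266113281), (83.73579406738281, 20.685142517089844), 72.9794692993164) (264, 219, 38, 82)
((479.55694580078125, 191.9817657470703), (170.73748779296875, 41.77995681762695), 16.5300235748291)
[[391.77286 187.71945]
 [403.66    147.66623]
 [567.34106 196.24408]
 [555.45386 236.2973 ]]
```

View pics/crop.png

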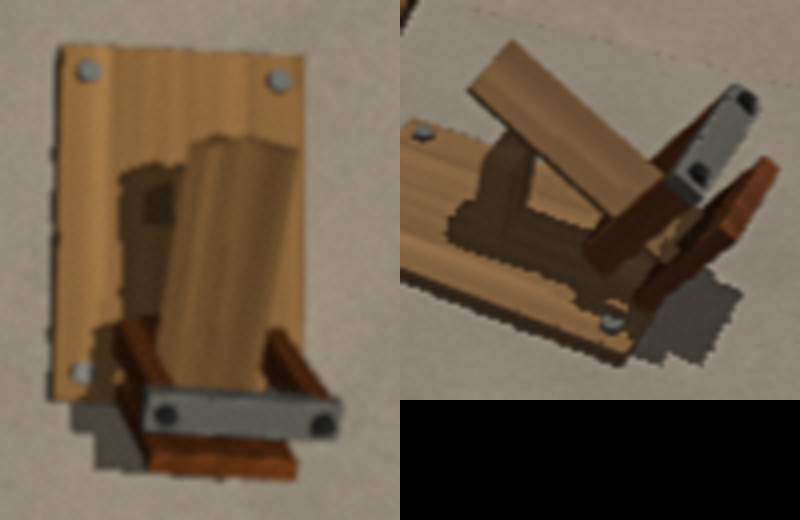

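The crop shows the trough's open end at about (190–297,145) in the crop. The bridge screws are at (165,414) and (322,425), and in the side view at (697,175) and (746,100). The board corners are at (62,45), (303,55) and (50,400).

```bash
python3 - <<'E'
from h import *
t=cap('top');s=cap('side')
T=lambda x,y:(430+x/4-.4,200+y/4-.4); S=lambda x,y:(370+(x-400)/4-.4,140+y/4-.4)
f=lambda *p:np.round(np.array(p)*1000,1)
for p in((62,45),(303,55),(50,400),(303,330)): print('board',f(*ray(t,*T(*p),.012)))
def M(c):
    E=np.array(c['extrinsics']);return np.array([[c['fx'],0,c['cx']],[0,c['fx'],c['cy']],[0,0,1]])@np.linalg.inv(E)[:3]
def tri(a,b):
    q=cv2.triangulatePoints(M(t),M(s),np.array(a,float),np.array(b,float))[:,0];return q[:3]/q[3]
for n,a,b in(('screwL?',(165,414),(746,100)),('screwL',(165,414),(697,175)),('screwR',(322,425),(746,100)),('trough far-left top',(190,143),(470,90)),('far-right',(297,150),(515,40))):
    print(n,f(*tri(T(*a),S(*b))))
for n,p,z in(('L',(165,414),.1135),('R',(322,425),.1135),('tl',(190,143),.1175),('tr',(297,150),.1175)): print(n,f(*ray(t,*T(*p),z)))
for p,z in(((697,175),.1135),((746,100),.1135),((470,90),.1175),((515,40),.1175)):print(f(*ray(s,*S(*p),z)))
for p in((-19,'l'),):pass
E
```

```text
board [ 577.  -155.1   12. ]
board [ 568.1 -282.2   12. ]
board [ 389.3 -137.6   12. ]
board [ 422.4 -270.8   12. ]
screwL? [ 374.2 -150.9  173.2]
screwL [ 380.9 -167.6  112.9]
screwR [ 374.5 -238.9  114.9]
trough far-left top [ 508.5 -189.6  108.4]
far-right [ 502.3 -238.5  112.7]
L [ 381.6 -167.4  113.5]
R [ 374.9 -239.4  113.5]
tl [ 508.1 -186.6  117.5]
tr [ 503.4 -236.5  117.5]
[ 380.2 -167.   113.5]
[ 374.3 -241.   113.5]
[ 504.2 -177.   117.5]
[ 498.6 -231.5  117.5]
```

The estimates are mutually consistent:

| Item | Estimate | Check |
|---|---|---|
| Blank grasp point | (480,192) mm, yaw 0.288 | length 171 mm against 170 mm |
| Vee origin | (388,-204) mm, yaw -0.088 | bridge screws triangulate to z 113–115 mm against 113.5 mm |

Next I move above the blank.

Call:
step_arm(
  moves=[
    {"wz":0.085},
    {"wz":0.084},
    {"x":20.9,"y":-30.7},
    {"x":20.9,"y":-30.7},
    {"x":20.9,"y":-30.7},
    {"x":20.9,"y":-30.7},
    {"x":20.9,"y":-30.7},
    {"x":20.9,"y":-30.7},
    {"x":20.9,"y":-30.7},
    {"x":20.9,"y":-30.7},
  ],
  fingers=94,
)

```text
invalid input at $.moves[0]: expected keys x, y, z, wx, wy, wz
```

Call:
step_arm(
  moves=[
    {"x":20.9,"y":-30.7},
    {"x":20.9,"y":-30.7},
    {"x":20.9,"y":-30.7},
    {"x":20.9,"y":-30.7},
    {"x":20.9,"y":-30.7},
    {"x":20.9,"y":-30.7},
    {"x":20.9,"y":-30.7},
    {"x":20.9,"y":-30.7},
    {"x":20.9,"y":-30.7},
    {"x":20.9,"y":-30.7},
  ],
)

```text
invalid input at $.moves[0]: expected keys x, y, z, wx, wy, wz
```

Call:
step_arm(
  moves=[
    {"x":20.9,"y":-30.7},
    {"x":20.9,"y":-30.7},
    {},
    {},
  ],
)

```text
invalid input at $.moves[0]: expected keys x, y, z, wx, wy, wz
```

```bash
cat >> h.py <<'E'
from scipy.spatial.transform import Rotation as Rn
yaw=-0.088; s28,c28=np.sin(np.radians(28)),np.cos(np.radians(28))
V=np.array([[c28*np.cos(yaw),-np.sin(yaw),-s28*np.cos(yaw)],[c28*np.sin(yaw),np.cos(yaw),-s28*np.sin(yaw)],[s28,0,c28]])
O=np.array([.388,-.204,.035])
def delta(p=None,R=None):
    o=ctrl.get_obs(); R0=Rn.from_quat(o['tcp_rot'])
    print('clock',round(o['clock'],2),'tcp',np.round(o['tool_pos']*1e3,1),'vee',np.round(V.T@(o['tool_pos']-O)*1e3,1))
    if p is not None: print('shift tool mm',np.round(R0.inv().apply(np.array(p)-o['tool_pos'])*1e3,1))
    if R is not None: print('turn',np.round((R0.inv()*R).as_rotvec(),3))
def toolR(y): return Rn.from_matrix(np.array([[np.cos(y),np.sin(y),0],[np.sin(y),-np.cos(y),0],[0,0,-1]]))
RV=Rn.from_matrix(V@np.diag([1,-1,-1]))
E
python3 - <<'E'
from h import *
cap('side','side1.png'); cap('top','top1.png')
delta([.4796,.192,.0515],toolR(.288))
a=cv2.imread('pics/side1.png')[220:420,200:460];b=cv2.imread('pics/top1.png')[150:350,200:400]
o=np.zeros((600,800,3),np.uint8); o[:400,:400]=cv2.resize(b,(400,400)); a=cv2.resize(a,(400,308));o[:308,400:]=a
cv2.imwrite('pics/c1.png',o)
E
```

```text
clock 0.35 tcp [ 253.6 -516.   205.3] vee [ -14.1 -322.6  200.3]
shift tool mm [ 515.1 -535.6  154. ]
turn [-0.    -0.     0.169]
```

View pics/c1.png

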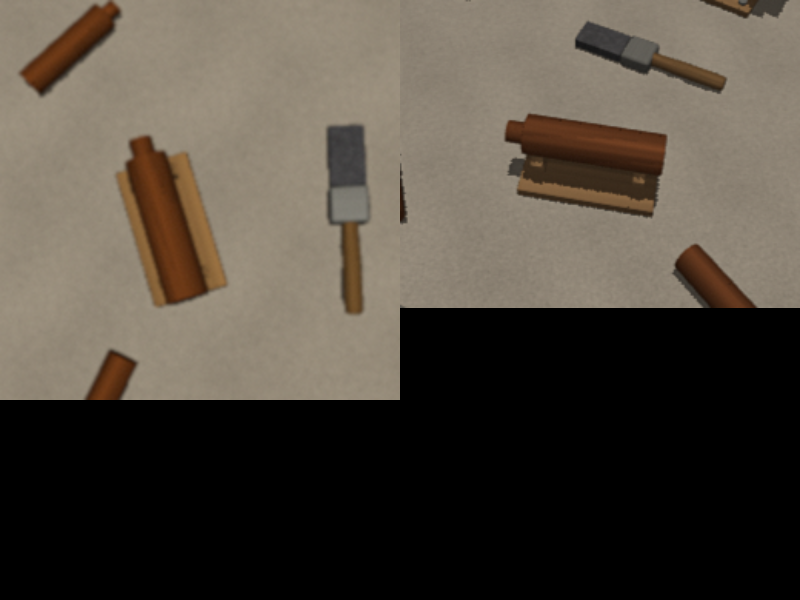

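The picture shows the blank clearly larger than the other two pieces, with the arm not yet moved. The call was refused because every row needs all six keys.

Call:
step_arm(
  moves=[
    {"x":28.6,"y":-29.75,"z":0,"wx":0,"wy":0,"wz":0},
    {"x":28.6,"y":-29.75,"z":0,"wx":0,"wy":0,"wz":0},
    {"x":28.6,"y":-29.75,"z":0,"wx":0,"wy":0,"wz":0},
    {"x":28.6,"y":-29.75,"z":0,"wx":0,"wy":0,"wz":0},
    {"x":28.6,"y":-29.75,"z":0,"wx":0,"wy":0,"wz":0},
    {"x":28.6,"y":-29.75,"z":0,"wx":0,"wy":0,"wz":0},
    {"x":28.6,"y":-29.75,"z":0,"wx":0,"wy":0,"wz":0},
    {"x":28.6,"y":-29.75,"z":0,"wx":0,"wy":0,"wz":0},
    {"x":28.6,"y":-29.75,"z":0,"wx":0,"wy":0,"wz":0},
  ],
  fingers=94,
)

```text
clock: 1.25
tool_pos: [0.3668, -0.1607, 0.2057]
tcp_rot: [0.974, 0.226, 0.0, 0.0]
contact_force: [1.3, 0.1, -0.5]
grip_width: 0.0939
finger_force: 0.0
```

Call:
step_arm(
  moves=[
    {"x":28.6,"y":-29.75,"z":0,"wx":0,"wy":0,"wz":0},
    {"x":28.6,"y":-29.75,"z":0,"wx":0,"wy":0,"wz":0},
    {"x":28.6,"y":-29.75,"z":0,"wx":0,"wy":0,"wz":0},
    {"x":28.6,"y":-29.75,"z":0,"wx":0,"wy":0,"wz":0},
    {"x":28.6,"y":-29.75,"z":0,"wx":0,"wy":0,"wz":0},
    {"x":28.6,"y":-29.75,"z":0,"wx":0,"wy":0,"wz":0},
    {"x":28.6,"y":-29.75,"z":0,"wx":0,"wy":0,"wz":0},
    {"x":28.6,"y":-29.75,"z":0,"wx":0,"wy":0,"wz":0},
    {"x":28.6,"y":-29.75,"z":0,"wx":0,"wy":0,"wz":0},
  ],
)

```text
clock: 2.15
tool_pos: [0.4797, 0.1934, 0.2056]
tcp_rot: [0.974, 0.227, 0.0, 0.0]
contact_force: [1.5, -0.4, -0.4]
grip_width: 0.0943
finger_force: 0.0
```

Call:
step_arm(
  moves=[
    {"x":0,"y":0,"z":0,"wx":0,"wy":0,"wz":0.085},
    {"x":0,"y":0,"z":20,"wx":0,"wy":0,"wz":0.084},
    {"x":0,"y":0,"z":0,"wx":0,"wy":0,"wz":0},
    {"x":0,"y":0,"z":0,"wx":0,"wy":0,"wz":0},
  ],
)

```text
clock: 2.55
tool_pos: [0.4791, 0.1915, 0.1853]
tcp_rot: [0.99, 0.144, -0.001, 0.0]
contact_force: [0.5, 0.2, 0.1]
grip_width: 0.0936
finger_force: 0.0
```

```bash
python3 - <<'E'
from h import *
cap('side','side1.png'); cap('top','top1.png')
delta([.4796,.192,.0515],toolR(.288))
a=cv2.imread('pics/side1.png')[200:400,200:460];b=cv2.imread('pics/top1.png')[150:350,200:400]
o=np.zeros((400,800,3),np.uint8); o[:400,:400]=cv2.resize(b,(400,400)); a=cv2.resize(a,(400,308));o[:308,400:]=a
cv2.imwrite('pics/c2.png',o)
E
```

```text
clock 2.65 tcp [479.9 191.4 186.2] vee [121.1 401.9 106.9]
shift tool mm [ -0.2  -0.7 134.7]
turn [ 0.    -0.001  0.   ]
```

View pics/c2.png

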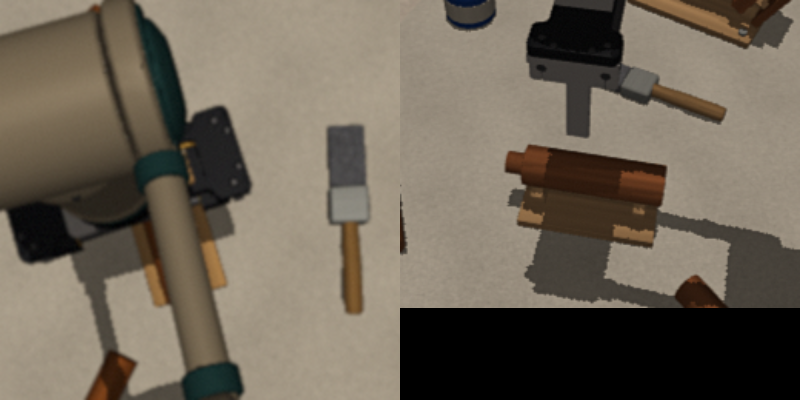

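The open fingers straddle the blank, aligned with its axis, and the brush is clear. I descend and grip.

Call:
step_arm(
  moves=[
    {"x":0,"y":0,"z":25,"wx":0,"wy":0,"wz":0},
    {"x":0,"y":0,"z":25,"wx":0,"wy":0,"wz":0},
    {"x":0,"y":0,"z":25,"wx":0,"wy":0,"wz":0},
    {"x":0,"y":0,"z":25,"wx":0,"wy":0,"wz":0},
    {"x":0,"y":0,"z":20,"wx":0,"wy":0,"wz":0},
    {"x":0,"y":0,"z":10,"wx":0,"wy":0,"wz":0},
    {"x":0,"y":0,"z":4.5,"wx":0,"wy":0,"wz":0},
    {"x":0,"y":0,"z":0,"wx":0,"wy":0,"wz":0},
  ],
)

```text
clock: 3.45
tool_pos: [0.4799, 0.1915, 0.0512]
tcp_rot: [0.99, 0.143, 0.0, 0.0]
contact_force: [0.6, 0.5, 0.1]
grip_width: 0.0944
finger_force: 0.0
```

Call:
step_arm(
  moves=[
    {"x":0,"y":0,"z":0,"wx":0,"wy":0,"wz":0},
    {"x":0,"y":0,"z":0,"wx":0,"wy":0,"wz":0},
    {"x":0,"y":0,"z":0,"wx":0,"wy":0,"wz":0},
    {"x":0,"y":0,"z":0,"wx":0,"wy":0,"wz":0},
    {"x":0,"y":0,"z":0,"wx":0,"wy":0,"wz":0},
    {"x":0,"y":0,"z":0,"wx":0,"wy":0,"wz":0},
    {"x":0,"y":0,"z":0,"wx":0,"wy":0,"wz":0},
    {"x":0,"y":0,"z":0,"wx":0,"wy":0,"wz":0},
  ],
  fingers=30,
)

```text
clock: 4.25
tool_pos: [0.4791, 0.1927, 0.051]
tcp_rot: [0.99, 0.143, -0.0, -0.001]
contact_force: [-1.3, 4.8, 1.2]
grip_width: 0.0436
finger_force: 30.0
```

Call:
step_arm(
  moves=[
    {"x":0,"y":0,"z":-10,"wx":0,"wy":0,"wz":0},
    {"x":0,"y":0,"z":-25,"wx":0,"wy":0,"wz":0},
    {"x":0,"y":0,"z":-30,"wx":0,"wy":0,"wz":0},
    {"x":0,"y":0,"z":-30,"wx":0,"wy":0,"wz":0},
    {"x":0,"y":0,"z":-30,"wx":0,"wy":0,"wz":0},
    {"x":0,"y":0,"z":-25,"wx":0,"wy":0,"wz":0},
    {"x":0,"y":0,"z":0,"wx":0,"wy":0,"wz":0},
    {"x":0,"y":0,"z":0,"wx":0,"wy":0,"wz":0},
  ],
)

```text
clock: 5.05
tool_pos: [0.4792, 0.191, 0.2007]
tcp_rot: [0.99, 0.143, 0.0, 0.001]
contact_force: [-0.5, -0.0, -2.3]
grip_width: 0.0433
finger_force: 30.0
```

```bash
python3 - <<'E'
from h import *
p=O+V@np.array([.135,0,.101]); print(p)
delta(p,toolR(yaw))
# measure gripped blank in the side view
c=cap('side','side2.png')
cv2.imwrite('pics/c3.png',cv2.resize(c['pixels'][80:400,200:520],(640,640))[:600])
E
```

```text
[ 0.45950354 -0.2103086   0.18755637]
clock 5.05 tcp [479.2 191.  200.7] vee [127.4 401.5 120. ]
shift tool mm [-132.8  379.2   13.6]
turn [ 0.001 -0.     0.376]
```

View pics/c3.png

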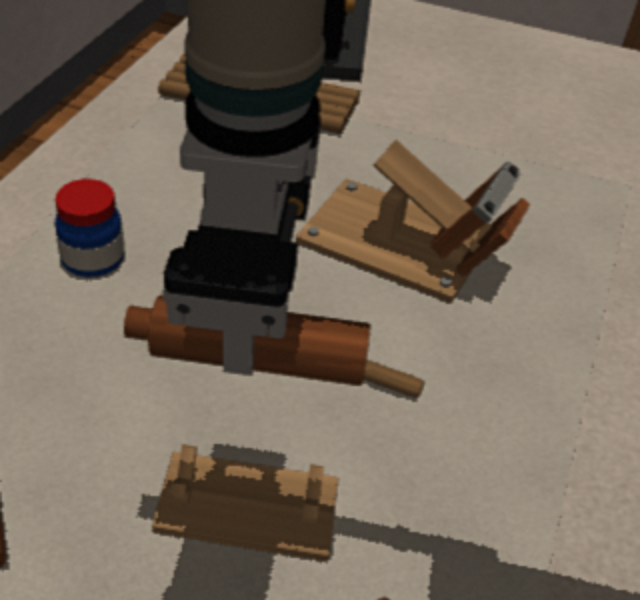

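The blank hangs level and square in the fingers, plain end towards the robot. I carry it over the cradle.

Call:
step_arm(
  moves=[
    {"x":-13.3,"y":37.9,"z":0,"wx":0,"wy":0,"wz":0},
    {"x":-13.3,"y":37.9,"z":0,"wx":0,"wy":0,"wz":0},
    {"x":-13.3,"y":37.9,"z":0,"wx":0,"wy":0,"wz":0},
    {"x":-13.3,"y":37.9,"z":0,"wx":0,"wy":0,"wz":0},
    {"x":-13.3,"y":37.9,"z":0,"wx":0,"wy":0,"wz":0},
    {"x":-13.3,"y":37.9,"z":0,"wx":0,"wy":0,"wz":0},
    {"x":-13.3,"y":37.9,"z":0,"wx":0,"wy":0,"wz":0},
    {"x":-13.3,"y":37.9,"z":0,"wx":0,"wy":0,"wz":0},
    {"x":-13.3,"y":37.9,"z":0,"wx":0,"wy":0,"wz":0},
    {"x":-13.1,"y":38.1,"z":0,"wx":0,"wy":0,"wz":0},
  ],
)

```text
clock: 6.1
tool_pos: [0.4581, -0.2108, 0.1988]
tcp_rot: [0.99, 0.143, -0.002, -0.001]
contact_force: [0.8, 0.6, -2.4]
grip_width: 0.0435
finger_force: 30.0
```

Call:
step_arm(
  moves=[
    {"x":0,"y":0,"z":0,"wx":0,"wy":0,"wz":0.094},
    {"x":0,"y":0,"z":0,"wx":0,"wy":0,"wz":0.094},
    {"x":0,"y":0,"z":0,"wx":0,"wy":0,"wz":0.094},
    {"x":0,"y":0,"z":0,"wx":0,"wy":0,"wz":0.094},
    {"x":0,"y":0,"z":0,"wx":0,"wy":0.098,"wz":0},
    {"x":0,"y":0,"z":0,"wx":0,"wy":0.098,"wz":0},
    {"x":0,"y":0,"z":0,"wx":0,"wy":0.098,"wz":0},
    {"x":0,"y":0,"z":0,"wx":0,"wy":0.098,"wz":0},
    {"x":0,"y":0,"z":0,"wx":0,"wy":0.097,"wz":0},
    {"x":0,"y":0,"z":0,"wx":0,"wy":0,"wz":0},
  ],
)

```text
clock: 7.1
tool_pos: [0.4549, -0.2067, 0.1964]
tcp_rot: [0.97, -0.045, 0.238, 0.008]
contact_force: [-0.6, 0.1, -2.6]
grip_width: 0.0434
finger_force: 30.0
```

```bash
python3 - <<'E'
from h import *
p=O+V@np.array([.135,0,.101])
delta(p,RV)
c=cap('side','side3.png');t=cap('top','top3.png')
o=np.hstack([cv2.resize(t['pixels'][200:350,420:520],(400,600)),cv2.resize(c['pixels'][80:260,340:460],(400,600))])
cv2.imwrite('pics/c4.png',o)
E
```

```text
clock 7.1 tcp [ 454.9 -206.7  196.4] vee [134.8   3.2 111.1]
shift tool mm [ 0.3  3.2 10.1]
turn [-0.004  0.007 -0.005]
```

View pics/c4.png

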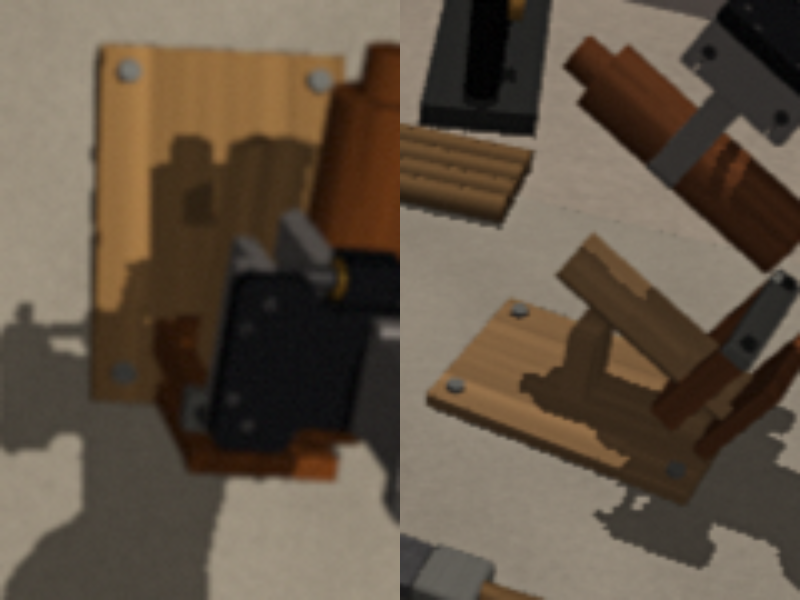

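The blank hangs over the trough parallel to it, with its plain end clear above the bridge. The finger grips about 85 mm from the plain end. I correct and go down, short of contact.

Call:
step_arm(
  moves=[
    {"x":0.3,"y":3.2,"z":10,"wx":-0.004,"wy":0.007,"wz":-0.005},
    {"x":0,"y":0,"z":15,"wx":0,"wy":0,"wz":0},
    {"x":0,"y":0,"z":15,"wx":0,"wy":0,"wz":0},
    {"x":0,"y":0,"z":15,"wx":0,"wy":0,"wz":0},
    {"x":0,"y":0,"z":15,"wx":0,"wy":0,"wz":0},
    {"x":0,"y":0,"z":8,"wx":0,"wy":0,"wz":0},
    {"x":0,"y":0,"z":4,"wx":0,"wy":0,"wz":0},
    {"x":0,"y":0,"z":0,"wx":0,"wy":0,"wz":0},
    {"x":0,"y":0,"z":0,"wx":0,"wy":0,"wz":0},
  ],
)

```text
clock: 8.1
tool_pos: [0.4989, -0.2168, 0.1294]
tcp_rot: [0.969, -0.041, 0.245, 0.014]
contact_force: [0.5, 0.6, -1.5]
grip_width: 0.0434
finger_force: 30.0
```

```bash
python3 - <<'E'
from h import *
delta(O+V@np.array([.135,0,.021]),RV)
o=ctrl.get_obs();print(np.round(V.T@o['contact_force'],1),np.round(o['torque'],2))
c=cap('side','side4.png');t=cap('top','top4.png')
o=np.hstack([cv2.resize(t['pixels'][200:350,420:520],(400,600)),cv2.resize(c['pixels'][80:260,350:470],(400,600))])
cv2.imwrite('pics/c5.png',o)
E
```

```text
clock 8.1 tcp [ 498.9 -216.8  129.4] vee [142.9  -3.   30.9]
shift tool mm [-7.9 -3.1  9.9]
turn [ 0.004 -0.008  0.005]
[-0.4  0.7 -1.5] [0.1  0.4  0.02]
```

View pics/c5.png

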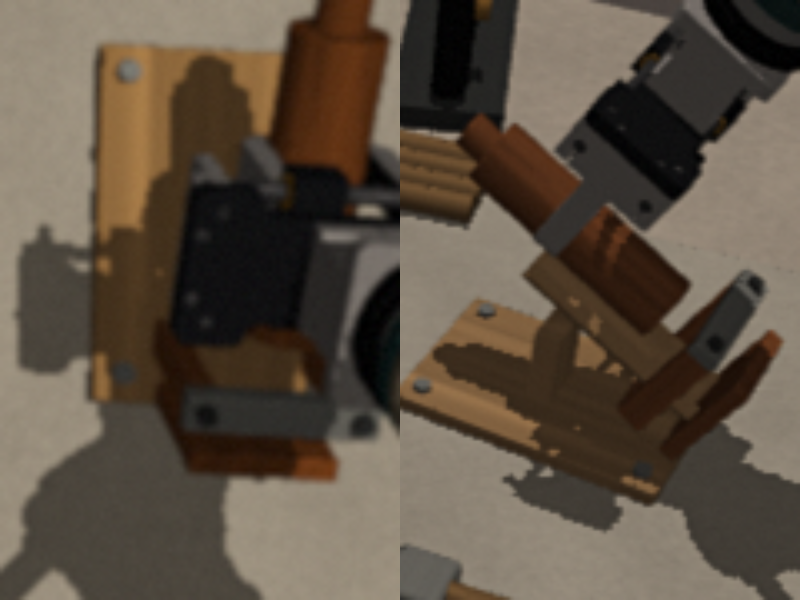

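The blank hovers just above the trough, its end short of the bridge and in line with it. I shift by the residual and lower it further.

Call:
step_arm(
  moves=[
    {"x":-4,"y":-1.5,"z":0,"wx":0.004,"wy":-0.008,"wz":0.005},
    {"x":-4,"y":-1.5,"z":2,"wx":0,"wy":0,"wz":0},
    {"x":0,"y":0,"z":3,"wx":0,"wy":0,"wz":0},
    {"x":0,"y":0,"z":2,"wx":0,"wy":0,"wz":0},
    {"x":0,"y":0,"z":0,"wx":0,"wy":0,"wz":0},
    {"x":0,"y":0,"z":0,"wx":0,"wy":0,"wz":0},
    {"x":0,"y":0,"z":0,"wx":0,"wy":0,"wz":0},
  ],
)

```text
clock: 8.9
tool_pos: [0.4951, -0.2134, 0.119]
tcp_rot: [0.969, -0.043, 0.241, 0.011]
contact_force: [-0.1, 0.7, -2.4]
grip_width: 0.0437
finger_force: 30.0
```

```bash
python3 - <<'E'
from h import *
delta(O+V@np.array([.135,0,.021]),RV)
o=ctrl.get_obs();print(np.round(V.T@o['contact_force'],1),np.round(o['torque'],2))
E
```

```text
clock 8.9 tcp [ 495.1 -213.4  119. ] vee [134.4   0.   23.7]
shift tool mm [0.6 0.  2.7]
turn [ 0.     0.001 -0.   ]
[-1.3  0.7 -2. ] [0.05 0.36 0.05]
```

Call:
step_arm(
  moves=[
    {"x":0,"y":0,"z":1,"wx":0,"wy":0,"wz":0},
    {"x":0,"y":0,"z":1,"wx":0,"wy":0,"wz":0},
    {"x":0,"y":0,"z":0,"wx":0,"wy":0,"wz":0},
    {"x":0,"y":0,"z":0,"wx":0,"wy":0,"wz":0},
  ],
)

```text
clock: 9.3
tool_pos: [0.496, -0.2131, 0.1174]
tcp_rot: [0.969, -0.043, 0.241, 0.01]
contact_force: [-1.2, 2.2, 1.3]
grip_width: 0.0431
finger_force: 30.0
```

Call:
step_arm(
  moves=[
    {"x":0,"y":0,"z":1,"wx":0,"wy":0,"wz":0},
    {"x":0,"y":0,"z":0,"wx":0,"wy":0,"wz":0},
    {"x":0,"y":0,"z":0,"wx":0,"wy":0,"wz":0},
  ],
)

```text
clock: 9.6
tool_pos: [0.4964, -0.2128, 0.1171]
tcp_rot: [0.969, -0.042, 0.242, 0.01]
contact_force: [-5.5, 4.2, 9.2]
grip_width: 0.0431
finger_force: 30.0
```

```bash
python3 - <<'E'
from h import *
delta(O+V@np.array([.135,0,.021]),RV)
o=ctrl.get_obs();print(np.round(V.T@o['contact_force'],1),np.round(o['torque'],2))
E
```

```text
clock 9.6 tcp [ 496.4 -212.8  117.1] vee [134.5   0.8  21.4]
shift tool mm [0.5 0.8 0.4]
turn [-0.001  0.     0.   ]
[-0.8  3.7 10.9] [0.57 0.38 0.29]
```

Contact is felt at the expected height (z 21.4 mm), with a slight push to +y. I ease off and slide down the slope.

Call:
step_arm(
  moves=[
    {"x":0,"y":-1.2,"z":-1,"wx":0,"wy":0,"wz":0},
    {"x":-5,"y":0,"z":0,"wx":0,"wy":0,"wz":0},
    {"x":-5,"y":0,"z":0,"wx":0,"wy":0,"wz":0},
    {"x":-5,"y":0,"z":0,"wx":0,"wy":0,"wz":0},
    {"x":-5,"y":0,"z":0,"wx":0,"wy":0,"wz":0},
    {"x":-5,"y":0,"z":0,"wx":0,"wy":0,"wz":0},
    {"x":-5,"y":0,"z":0,"wx":0,"wy":0,"wz":0},
    {"x":0,"y":0,"z":0,"wx":0,"wy":0,"wz":0},
    {"x":0,"y":0,"z":0,"wx":0,"wy":0,"wz":0},
  ],
)

```text
clock: 10.5
tool_pos: [0.4696, -0.2101, 0.1032]
tcp_rot: [0.969, -0.043, 0.241, 0.011]
contact_force: [0.7, 0.4, -2.1]
grip_width: 0.0434
finger_force: 30.0
```

```bash
python3 - <<'E'
from h import *
delta(O+V@np.array([.085,0,.021]),RV)
o=ctrl.get_obs();print(np.round(V.T@o['contact_force'],1),np.round(o['torque'],2))
E
```

```text
clock 10.5 tcp [ 469.6 -210.1  103.2] vee [104.3   1.1  21.8]
shift tool mm [-19.3   1.1   0.8]
turn [ 0.     0.    -0.001]
[-0.4  0.5 -2.1] [0.02 0.34 0.04]
```

Call:
step_arm(
  moves=[
    {"x":-5,"y":0,"z":0,"wx":0,"wy":0,"wz":0},
    {"x":-5,"y":0,"z":0,"wx":0,"wy":0,"wz":0},
    {"x":-3,"y":0,"z":0,"wx":0,"wy":0,"wz":0},
    {"x":0,"y":0,"z":0,"wx":0,"wy":0,"wz":0},
    {"x":0,"y":0,"z":0,"wx":0,"wy":0,"wz":0},
  ],
)

```text
clock: 11.0
tool_pos: [0.4582, -0.209, 0.0971]
tcp_rot: [0.969, -0.043, 0.241, 0.011]
contact_force: [-0.1, 0.1, -2.2]
grip_width: 0.0428
finger_force: 30.0
```

Call:
step_arm(
  moves=[
    {"x":-2,"y":0,"z":0,"wx":0,"wy":0,"wz":0},
    {"x":-1,"y":0,"z":0,"wx":0,"wy":0,"wz":0},
    {"x":0,"y":0,"z":0,"wx":0,"wy":0,"wz":0},
    {"x":0,"y":0,"z":0,"wx":0,"wy":0,"wz":0},
  ],
)

```text
clock: 11.4
tool_pos: [0.4556, -0.2086, 0.0957]
tcp_rot: [0.969, -0.043, 0.241, 0.011]
contact_force: [-0.3, -0.5, -1.6]
grip_width: 0.0435
finger_force: 30.0
```

Call:
step_arm(
  moves=[
    {"x":-1,"y":0,"z":0,"wx":0,"wy":0,"wz":0},
    {"x":-1,"y":0,"z":0,"wx":0,"wy":0,"wz":0},
    {"x":0,"y":0,"z":0,"wx":0,"wy":0,"wz":0},
    {"x":0,"y":0,"z":0,"wx":0,"wy":0,"wz":0},
  ],
)

```text
clock: 11.8
tool_pos: [0.4538, -0.2085, 0.0947]
tcp_rot: [0.969, -0.043, 0.241, 0.011]
contact_force: [-0.2, -0.2, -2.9]
grip_width: 0.0431
finger_force: 30.0
```

```bash
python3 - <<'E'
from h import *
delta(O+V@np.array([.085,0,.021]),RV)
o=ctrl.get_obs();print(np.round(V.T@o['contact_force'],1),np.round(o['torque'],2))
E
```

```text
clock 11.8 tcp [ 453.8 -208.5   94.7] vee [86.3  1.3 21.8]
shift tool mm [-1.3  1.3  0.8]
turn [ 0.     0.001 -0.   ]
[-1.5 -0.2 -2.5] [0.04 0.39 0.02]
```

Call:
step_arm(
  moves=[
    {"x":-1,"y":0,"z":0,"wx":0,"wy":0,"wz":0},
    {"x":-1,"y":0,"z":0,"wx":0,"wy":0,"wz":0},
    {"x":0,"y":0,"z":0,"wx":0,"wy":0,"wz":0},
    {"x":0,"y":0,"z":0,"wx":0,"wy":0,"wz":0},
  ],
)

```text
clock: 12.2
tool_pos: [0.4532, -0.2088, 0.0948]
tcp_rot: [0.969, -0.043, 0.243, 0.011]
contact_force: [5.0, 1.6, 0.3]
grip_width: 0.0435
finger_force: 30.0
```

Call:
step_arm(
  moves=[
    {"x":-1,"y":0,"z":0,"wx":0,"wy":0,"wz":0},
    {"x":0,"y":0,"z":0,"wx":0,"wy":0,"wz":0},
    {"x":0,"y":0,"z":0,"wx":0,"wy":0,"wz":0},
  ],
)

```text
clock: 12.5
tool_pos: [0.4531, -0.209, 0.0949]
tcp_rot: [0.969, -0.044, 0.243, 0.011]
contact_force: [7.2, 1.3, 1.3]
grip_width: 0.0431
finger_force: 30.0
```

Call:
step_arm(
  moves=[
    {"x":-1,"y":0,"z":0,"wx":0,"wy":0,"wz":0},
    {"x":0,"y":0,"z":0,"wx":0,"wy":0,"wz":0},
    {"x":0,"y":0,"z":0,"wx":0,"wy":0,"wz":0},
  ],
)

```text
clock: 12.8
tool_pos: [0.453, -0.2091, 0.0951]
tcp_rot: [0.969, -0.044, 0.244, 0.011]
contact_force: [10.3, 3.1, 1.7]
grip_width: 0.0434
finger_force: 30.0
```

```bash
python3 - <<'E'
from h import *
delta(O+V@np.array([.085,0,.021]),RV)
o=ctrl.get_obs();print(np.round(V.T@o['contact_force'],1),np.round(o['torque'],2))
E
```

```text
clock 12.8 tcp [ 453.  -209.1   95.1] vee [85.8  0.6 22.4]
shift tool mm [-0.8  0.6  1.4]
turn [ 0.001 -0.005 -0.002]
[ 9.6  4.  -3.2] [ 0.58 -1.59  0.2 ]
```

The blank bears on the stop with about 10 N. I seat it on the flanks, then release and retract.

Call:
step_arm(
  moves=[
    {"x":0,"y":-0.5,"z":0.8,"wx":0,"wy":0,"wz":0},
    {"x":0,"y":0,"z":0.8,"wx":0,"wy":0,"wz":0},
    {"x":0,"y":0,"z":0,"wx":0,"wy":0,"wz":0},
    {"x":0,"y":0,"z":0,"wx":0,"wy":0,"wz":0},
  ],
)

```text
clock: 13.2
tool_pos: [0.4535, -0.2087, 0.094]
tcp_rot: [0.969, -0.043, 0.244, 0.011]
contact_force: [4.6, 2.4, 8.5]
grip_width: 0.0434
finger_force: 30.0
```

Call:
step_arm(
  moves=[
    {"x":0,"y":0,"z":0,"wx":0,"wy":0,"wz":0},
    {"x":0,"y":0,"z":0,"wx":0,"wy":0,"wz":0},
    {"x":0,"y":0,"z":0,"wx":0,"wy":0,"wz":0},
    {"x":0,"y":0,"z":0,"wx":0,"wy":0,"wz":0},
    {"x":0,"y":0,"z":0,"wx":0,"wy":0,"wz":0},
  ],
  fingers=56,
)

```text
clock: 13.7
tool_pos: [0.4508, -0.2077, 0.0911]
tcp_rot: [0.969, -0.043, 0.241, 0.011]
contact_force: [-0.2, -0.0, -0.6]
grip_width: 0.0559
finger_force: 0.0
```

```bash
python3 - <<'E'
from h import *
delta(O+V@np.array([.085,0,.021]),RV)
o=ctrl.get_obs();print(np.round(V.T@o['contact_force'],1),np.round(o['torque'],2),o['grip_width'])
E
```

```text
clock 13.7 tcp [ 450.8 -207.7   91.1] vee [81.9  1.8 20. ]
shift tool mm [ 3.1  1.8 -1. ]
turn [ 0.     0.001 -0.   ]
[-0.4 -0.  -0.4] [-0.01  0.21 -0.03] 0.05589961949005687
```

Call:
step_arm(
  moves=[
    {"x":0,"y":0,"z":-10,"wx":0,"wy":0,"wz":0},
    {"x":0,"y":0,"z":-20,"wx":0,"wy":0,"wz":0},
    {"x":0,"y":0,"z":-30,"wx":0,"wy":0,"wz":0},
    {"x":0,"y":0,"z":-15,"wx":0,"wy":0,"wz":0},
    {"x":30,"y":0,"z":0,"wx":0,"wy":0,"wz":0},
    {"x":30,"y":0,"z":0,"wx":0,"wy":0,"wz":0},
    {"x":30,"y":1,"z":0,"wx":0,"wy":0,"wz":0},
    {"x":28,"y":0,"z":0,"wx":0,"wy":0,"wz":0},
    {"x":0,"y":0,"z":0,"wx":0,"wy":0,"wz":0},
    {"x":0,"y":0,"z":0,"wx":0,"wy":0,"wz":0},
  ],
)

```text
clock: 14.7
tool_pos: [0.519, -0.2143, 0.2127]
tcp_rot: [0.97, -0.042, 0.241, 0.01]
contact_force: [-0.4, -0.1, -0.5]
grip_width: 0.0561
finger_force: 0.0
```

Call:
step_arm(
  moves=[
    {"x":0,"y":0,"z":0,"wx":0,"wy":0,"wz":0},
    {"x":0,"y":0,"z":0,"wx":0,"wy":0,"wz":0},
    {"x":0,"y":0,"z":0,"wx":0,"wy":0,"wz":0},
    {"x":0,"y":0,"z":0,"wx":0,"wy":0,"wz":0},
    {"x":0,"y":0,"z":0,"wx":0,"wy":0,"wz":0},
    {"x":0,"y":0,"z":0,"wx":0,"wy":0,"wz":0},
  ],
  fingers=0,
)

```text
clock: 15.3
tool_pos: [0.5197, -0.2149, 0.213]
tcp_rot: [0.969, -0.043, 0.241, 0.011]
contact_force: [0.2, -0.1, 0.8]
grip_width: 0.0114
finger_force: 0.0
```

```bash
python3 - <<'E'
from h import *
delta(O+V@np.array([.200,.001,.025]),RV)
c=cap('side','side5.png');t=cap('top','top5.png')
o=np.hstack([cv2.resize(t['pixels'][200:350,420:520],(400,600)),cv2.resize(c['pixels'][80:260,350:470],(400,600))])
cv2.imwrite('pics/c6.png',o)
E
```

```text
clock 15.3 tcp [ 519.7 -214.9  213. ] vee [200.2   0.7  95.1]
shift tool mm [-0.1 -0.3 70.1]
turn [ 0.     0.001 -0.   ]
```

View pics/c6.png

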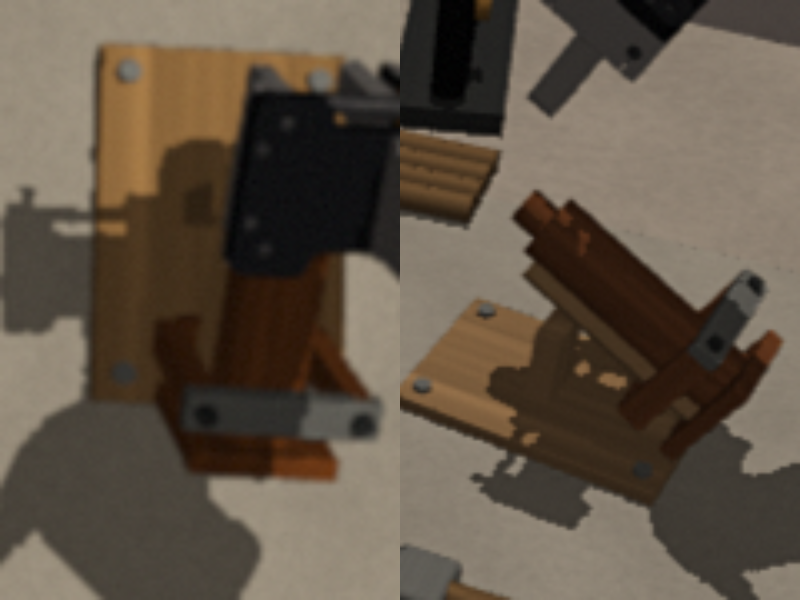

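The blank lies in the V, under the bridge and at the stop. I push once on the tenon end with the closed fingers so that it beds fully.

Call:
step_arm(
  moves=[
    {"x":0,"y":0,"z":20,"wx":0,"wy":0,"wz":0},
    {"x":0,"y":0,"z":20,"wx":0,"wy":0,"wz":0},
    {"x":0,"y":0,"z":20,"wx":0,"wy":0,"wz":0},
    {"x":0,"y":0,"z":10,"wx":0,"wy":0,"wz":0},
    {"x":-5,"y":0,"z":0,"wx":0,"wy":0,"wz":0},
    {"x":-5,"y":0,"z":0,"wx":0,"wy":0,"wz":0},
    {"x":-5,"y":0,"z":0,"wx":0,"wy":0,"wz":0},
    {"x":-3,"y":0,"z":0,"wx":0,"wy":0,"wz":0},
    {"x":0,"y":0,"z":0,"wx":0,"wy":0,"wz":0},
  ],
)

```text
clock: 16.3
tool_pos: [0.536, -0.2163, 0.1431]
tcp_rot: [0.969, -0.043, 0.242, 0.011]
contact_force: [1.2, 0.1, 0.6]
grip_width: 0.0004
finger_force: 0.0
```

Call:
step_arm(
  moves=[
    {"x":-2,"y":0,"z":0,"wx":0,"wy":0,"wz":0},
    {"x":0,"y":0,"z":0,"wx":0,"wy":0,"wz":0},
    {"x":0,"y":0,"z":0,"wx":0,"wy":0,"wz":0},
  ],
)

```text
clock: 16.6
tool_pos: [0.535, -0.2163, 0.142]
tcp_rot: [0.969, -0.043, 0.242, 0.011]
contact_force: [0.2, 0.9, 0.1]
grip_width: 0.0003
finger_force: 0.0
```

Call:
step_arm(
  moves=[
    {"x":-2,"y":0,"z":0,"wx":0,"wy":0,"wz":0},
    {"x":0,"y":0,"z":0,"wx":0,"wy":0,"wz":0},
    {"x":0,"y":0,"z":0,"wx":0,"wy":0,"wz":0},
  ],
)

```text
clock: 16.9
tool_pos: [0.5345, -0.2166, 0.142]
tcp_rot: [0.969, -0.043, 0.243, 0.011]
contact_force: [5.3, 0.4, 1.9]
grip_width: 0.0006
finger_force: 2.7
```

```bash
python3 - <<'E'
from h import *
delta()
o=ctrl.get_obs();print(np.round(V.T@o['contact_force'],1))
E
```

```text
clock 16.9 tcp [ 534.5 -216.6  142. ] vee [180.1   0.3  25.5]
[ 5.5  0.9 -0.8]
```

Call:
step_arm(
  moves=[
    {"x":-2,"y":0,"z":0,"wx":0,"wy":0,"wz":0},
    {"x":0,"y":0,"z":0,"wx":0,"wy":0,"wz":0},
    {"x":-2,"y":0,"z":0,"wx":0,"wy":0,"wz":0},
    {"x":0,"y":0,"z":0,"wx":0,"wy":0,"wz":0},
    {"x":0,"y":0,"z":0,"wx":0,"wy":0,"wz":0},
  ],
)

```text
clock: 17.4
tool_pos: [0.534, -0.2176, 0.1429]
tcp_rot: [0.968, -0.044, 0.246, 0.012]
contact_force: [11.1, 2.3, 6.0]
grip_width: 0.0004
finger_force: 6.0
```

```bash
python3 - <<'E'
from h import *
delta()
o=ctrl.get_obs();print(np.round(V.T@o['contact_force'],1))
E
```

```text
clock 17.4 tcp [ 534.  -217.6  142.9] vee [180.2  -0.7  26.4]
[12.4  3.3  0.2]
```

The blank stays put under 12 N, so it is hard on the stop. I back off along the trough, then lift clear and check.

Call:
step_arm(
  moves=[
    {"x":4,"y":0,"z":0,"wx":0,"wy":0,"wz":0},
    {"x":4,"y":0,"z":0,"wx":0,"wy":0,"wz":0},
    {"x":10,"y":0,"z":0,"wx":0,"wy":0,"wz":0},
    {"x":10,"y":0,"z":-10,"wx":0,"wy":0,"wz":0},
    {"x":20,"y":0,"z":-30,"wx":0,"wy":0,"wz":0},
    {"x":0,"y":0,"z":-40,"wx":0,"wy":0,"wz":0},
    {"x":0,"y":40,"z":-20,"wx":0,"wy":0,"wz":0},
    {"x":0,"y":50,"z":0,"wx":0,"wy":0,"wz":0},
    {"x":0,"y":50,"z":0,"wx":0,"wy":0,"wz":0},
    {"x":0,"y":0,"z":0,"wx":0,"wy":0,"wz":0},
  ],
)

```text
clock: 18.4
tool_pos: [0.5122, -0.3617, 0.2494]
tcp_rot: [0.969, -0.045, 0.241, 0.013]
contact_force: [0.7, 0.6, -0.7]
grip_width: 0.0002
finger_force: 0.0
```

```bash
python3 - <<'E'
from h import *
delta()
c=cap('side','side6.png');t=cap('top','top6.png')
for p in((0,0,.031),(.075,0,.031),(.15,0,.031),(.17,0,.031)):
    for k in(t,c):
        u=proj(k,O+V@np.array(p)); cv2.circle(k['pixels'],tuple(int(round(i)) for i in u),0,(255,255,0),-1)
o=np.hstack([cv2.resize(t['pixels'][200:350,420:520],(400,600)),cv2.resize(c['pixels'][80:260,350:470],(400,600))])
cv2.imwrite('pics/c7.png',o)
E
```

```text
clock 18.4 tcp [ 512.2 -361.7  249.4] vee [ 222.1 -146.2  124.7]
```

View pics/c7.png

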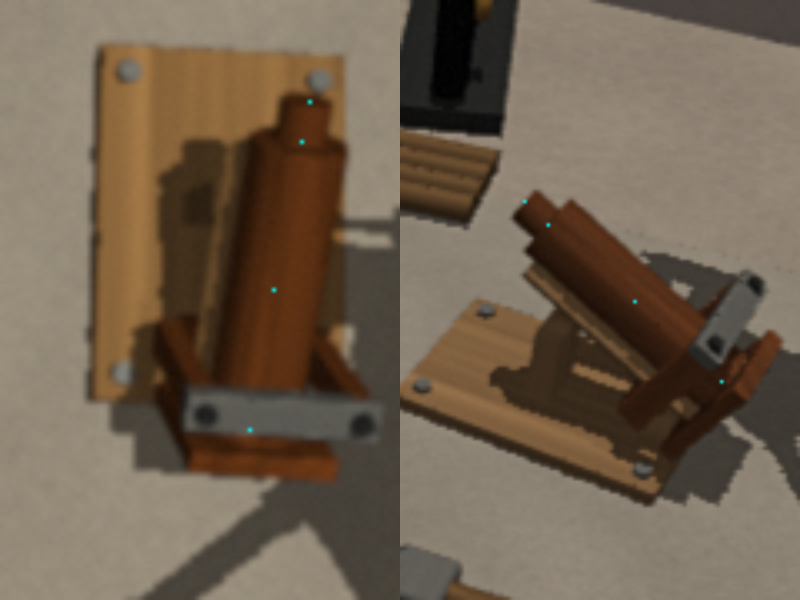

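The blank lies along the V under the bridge. Its tenon end, shoulder and axis fall on the predicted seated points, and the bystanders were not approached. I hand in.

```bash
python3 -c "
from h import *
print(ctrl.finish_job())"
```

```text
the job is handed in; nothing more can be done
None
```

I laid the blank in the V, pushed it home against the back stop (it didn't move under about 12 N), released it and handed the job in at about 18 s; the judge returned no verdict, but the last pictures show it seated, and the arm stayed clear of the brush, awl and tub.

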